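# Shake the red bobbin out of the bobbin bank

## Task

Two narrow clear bobbin banks stand slot-down on the table at the left. Pick up the one with orange ends, which holds the red bobbin, lift it well above the blue drawer cabinet, carry it level and smoothly over to the blue tray on the other table, and rock or shake it there, slot down, until the bobbin drops through the slot into the tray. Then stand the bank back on its end plates on the table it came from, let go, and leave the grey-ended bank alone.

Things in the scene. Friction and masses are not known exactly. Their poses are not given: they have to be found in the camera images.
- bank_orange: Clear bobbin bank, orange end plates, loose, 250 g, slot below. Origin: centre of underside, table level; x along its length, y across, z up. 96 (x) by 60 (y) by 74 mm (z); end plates (9 mm thick) are its feet. Clear body between: 78 mm long, 19.5 mm thick in y, z = 10 to 64 mm. Grip across y from above at mid length, fingertips 25 mm over the table, about 30 N.
- bank_grey: The other bobbin bank, of the same shape, size and frame, with grey end plates and a cream bobbin inside; to be left where it stands.
- bobbin_red: Red bobbin, 21 mm in diameter, 10 mm wide, standing on its rim in the 13.5 mm wide channel of bank_orange, beside the slot (20 to 29 mm from the bank's middle along x). Origin: centre of one flat face; z is its axle, pointing to the other face.
- tray: Blue open tray fixed to the table at the right, 120 (x) by 140 (y) by 28 mm high, walls and floor 4 mm thick. Origin: centre of its underside at table level, z up. On the way from the banks stands a fixed drawer cabinet (x = 0.26 to 0.44, y = -0.15 to 0.04 m), top at z = 0.165 m: carry the bank's underside at 0.2 m or more. Machine heads stand beyond x = 0.7 m: rock sideways (in y).
- slot (a point): Middle of the slot in the channel floor of bank_orange, 13 mm above its underside; axes as the bank's. Slot 28 (x) by 13.5 mm (y), floor 3 mm thick, a 1.5 mm rounded lip at each end holds the bobbin back while carried level. Tilting about y by 40 degrees (bobbin's end high), or brisk shaking along x, sends it over the lip; it may skip the slot: rock to both sides until it falls.

How it is judged:
By the outcome, as a careful person would: the job done as asked, in the order asked, and still so for the second after the job is handed in, with the robot touching nothing.
It also fails if it takes over 61 s, if anything falls off the work surface, if the arm or the gripper's body presses on something with over 40 N, if the wrist force passes 120 N, or if a joint passes its speed limit or range.

## Robot

A 6-joint arm with a two-finger parallel gripper is mounted at the origin on a cart in front of the work surface, level with it; the furniture and walls round the work are solid. World frame = base frame: x ahead of the robot, y to its left, z up, the work surface at z = 0. Lengths are in m, angles in degrees, forces in N, time in s.
With the tool pointing down it reaches from about 0.375 to 0.9 m from the base axis. Payload 3.1 kg.
Tool frame: the origin (TCP) lies at the very end of the fingers, on their centre line; the grasp point (between the pads) lies 19 mm behind it; z points along the fingers, y is the line along which they close (so a half turn about z gives the same grasp; the last joint's range is limited). The gripper opens to 87 mm and grips with 3 to 60 N. Pads are 19 mm wide; open, the fingers measure 117 mm over their backs; the gripper's body (75 mm by 190 mm) begins 51 mm behind the grasp point.
Start: joints at [-75.544, 30.224, 82.088, -0, 67.689, -10.227], TCP at [0.261, -0.568, 0.223] pointing down, gripper open.
Joint ranges: [-176.69, 176.69], [-43.24, 126.21], [12.49, 139.97], [-82, 262], [0, 151.66], [-163.58, 163.58]. Speed limits (degrees/s): [159.86, 159.86, 180, 180, 180, 180].

## Interface

Orientations are given as a 3x3 rotation matrix whose columns are the frame's x, y, z axes.
In Python, from rig import bot gives the robot as it stands.
- The arm moves only by the tool move_arm, never from a script. Its argument "increments" is a list of rows, each an object with "xyz": the shift along the tool's x, y, z in mm, a list of three; "roll": the turn about the tool's z in rad; "grip": the opening in per cent of the stroke, from 0 (shut) to 100 (fully open). A call has 1 to 5 rows; each row shifts and turns the commanded pose from where the row before left it, along the tool's axes as they then stand; what a row does not reach is not made up. A row lasts 1/12 s, in which the tool goes at most 41.7 mm and 7.16 degrees, less where a joint would pass 70% of its speed; a pose out of reach is approached as far as the arm can. A call is refused whole if a number of a shift passes 41.7 or a number of a turn 0.125, either way. A call with a gripper value outside its range is refused whole. The fingers move at their own pace and stop on an object; the grip force is fixed at half the most. Time passes only in rows, so rows that do not move let the fingers close. It gives the time, the measured TCP pose, the force, the opening and the grip force at its end, in the units of the state.
- bot.read_state(): the state, without advancing time (a new reading comes with each control period).
- bot.capture(name): name is "scene" or "top"; returns (picture, depth): 400x640x3 uint8, red, green, blue; 400x640 float32, m along the optical axis (not along the pixel's ray), 0 where there is no reading.
- bot.camera_model(name): a dict with "intrinsics" (3x3 intrinsics, pixels), "rvec" (rotation vector, rad) and "tvec" (3), from world to camera coordinates, as OpenCV has them. Camera axes: x right, y down, z forward; pixel columns grow to the right and rows downward; lengths in m; the calibration is good to about 2 mm. A picture is of the moment at which its call begins. camera_model takes no time and is no camera call.
- bot.hand_in(): hands the job in; it is judged then, once.
Trained networks look in the newest picture that a camera, given by its name, has taken for a name from the list of things; names that differ only in an ending like _2 or _b are one class to them, and where a whole thing is asked for, a point or a joint stands for the part that bears it (a point fixed in the world has none). Each returns a list of dicts, best first, with "conf" (0 to 1); they miss things now and then, are a little off and sometimes report something else, mostly with a low value. They report only what shows in the picture. A call takes as long as a camera call.
- bot.spot_in(label, camera): "at" ([x, y, z] in m, in the coordinates of the camera as it stood for that picture, good to about 4 mm: the middle of the surface that is visible of it).
- bot.trace(label, camera): "mask" (400x640 bool, what is visible of it).
The state is a dict: "time_s": time; "joint_positions": joint angles; "qvel": joint speeds; "tau": joint torques, N m; "position": TCP position; "tcp_rot": TCP orientation; "force": force on the tool from outside, world axes, zero at the start; "moment": the same for the moment, N m; "opening": opening from 0.0 (shut) to 1.0 (fully open); "grasp_force": force on a finger pad.
Only numpy, scipy, OpenCV 4.12 (cv2) and the standard library are available. Lean on these libraries where they do the work, as an engineer would, in place of code of your own. Each camera call takes 0.05 s, during which the arm holds its last target. There are 200 camera calls.

## Working session

There is one attempt and no reset: what is moved stays moved. The work goes in short steps, Python scripts to look and compute and a tool call to move; the robot and the scene stay as the last step left them, time stands still between calls to the robot, and variables do not carry over. Pictures are saved under pics/ and viewed, at most 10 in all, crops included, and the job is handed in when it is done.

Besides the shell and the picture viewer there is one more tool, called after "Request:" by a JSON object that holds its "method" and its "body", one argument or row to a line. move_arm: Moves the arm, as the interface text tells. Its arguments: {"type":"object","properties":{"increments":{"type":"array"}},"required":["increments"]}

```bash
ls; mkdir -p pics; cat > h.py <<'E'
import numpy as np, cv2
from rig import bot
def cam(n):
    m=bot.camera_model(n); R=cv2.Rodrigues(np.array(m["rvec"],float))[0]
    return np.array(m["intrinsics"]),R,np.array(m["tvec"],float).ravel()
def cloud(n,d):
    K,R,t=cam(n); v,u=np.mgrid[:400,:640]
    p=np.stack([(u-K[0,2])/K[0,0]*d,(v-K[1,2])/K[1,1]*d,d],-1)
    return (p-t)@R
def save(f,im): cv2.imwrite(f,im[...,::-1])
E
python3 - <<'E'
from h import *
s=bot.read_state(); print(s["position"],s["tcp_rot"],s["time_s"],s["opening"])
ims=[]
for n in("scene","top"):
    p,d=bot.capture(n); save(f"pics/{n}.png",p); np.savez(f"{n}.npz",p=p,d=d)
    K,R,t=cam(n); print(n,-R.T@t, R[2])
    for l in("bank_orange","bank_grey","bobbin_red","tray"):
        for r in bot.trace(l,n)[:2]:
            m=r["mask"]; q=cloud(n,d)[m&(d>0)]; print(l,round(r["conf"],2),m.sum(),np.median(q,0).round(3),q[:,2].max().round(3), np.argwhere(m).mean(0).round())
E
```

```text
pics
[ 0.26082707 -0.56717093  0.22154531] [[ 9.08632268e-01  4.17596803e-01 -5.57707234e-04]
 [ 4.17597013e-01 -9.08629924e-01  2.09666762e-03]
 [ 3.68812213e-04 -2.13799673e-03 -9.99997646e-01]] 0.0 1.0004426472603314
scene [-0.30140416  0.77747114  0.60454807] [ 0.65700473 -0.61605716 -0.43453235]
bank_orange 0.68 982 [0.412 0.216 0.045] 0.075 [241. 297.]
bank_grey 0.6 794 [0.566 0.254 0.044] 0.077 [226. 252.]
top [ 0.36467121 -0.00436213  1.32773646] [ 0.12040387 -0.00159898 -0.9927237 ]
bank_orange 0.91 487 [0.42  0.213 0.064] 0.081 [232. 247.]
bank_orange 0.25 522 [0.573 0.251 0.063] 0.079 [176. 234.]
bank_grey 0.96 547 [0.573 0.254 0.062] 0.079 [176. 234.]
tray 0.94 2203 [ 0.51  -0.372  0.004] 0.035 [202. 455.]
```

```bash
python3 - <<'E'
from h import *
a=np.load("top.npz"); b=np.load("scene.npz")
c=cv2.resize(a["p"][140:270,180:320],None,fx=4,fy=4,interpolation=cv2.INTER_CUBIC)
save("pics/c1.png",c)
c=cv2.resize(b["p"][170:300,200:360],None,fx=4.5,fy=4.5,interpolation=cv2.INTER_CUBIC)
save("pics/c2.png",c)
q=cloud("top",a["d"]); im=a["p"].astype(int)
hsv=cv2.cvtColor(a["p"],cv2.COLOR_RGB2HSV).astype(int)
reg=(abs(q[...,0]-.42)<.09)&(abs(q[...,1]-.213)<.09)
orange=reg&(hsv[...,0]<25)&(hsv[...,1]>130)&(hsv[...,2]>120)&(q[...,2]>.05)
n,l,st,ce=cv2.connectedComponentsWithStats(orange.astype(np.uint8))
for i in range(1,n):
    if st[i,4]>8:
        p=q[l==i]; print(st[i],ce[i].round(1),p.mean(0).round(4),p.min(0).round(3),p.max(0).round(3))
m=bot.trace("tray","top")
m=m[0]["mask"]; p=q[m]; w=p[p[:,2]>.02]; print("tray",cv2.minAreaRect((w[:,:2]*1000).astype(np.float32)))
E
```

```text
[229 219   5  18  20] [231. 228.] [0.43   0.2512 0.0739] [0.408 0.246 0.07 ] [0.454 0.257 0.078]
[260 226   6  19  29] [262.4 234.7] [0.4122 0.1666 0.0735] [0.387 0.16  0.068] [0.436 0.173 0.081]
tray ((474.269287109375, -215.09490966796875), (123.61414337158203, 458.6934814453125), 12.395638465881348)
```

View pics/scene.png

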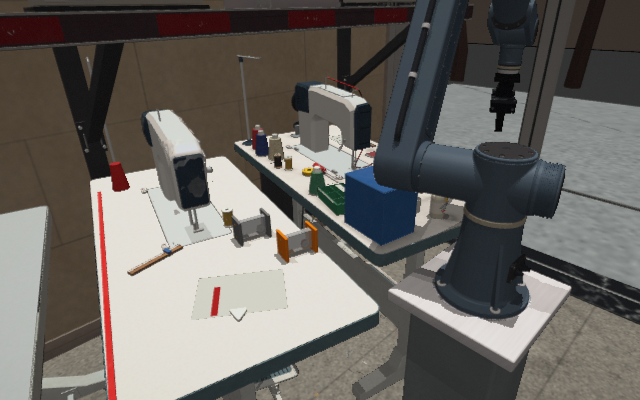

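View pics/top.png

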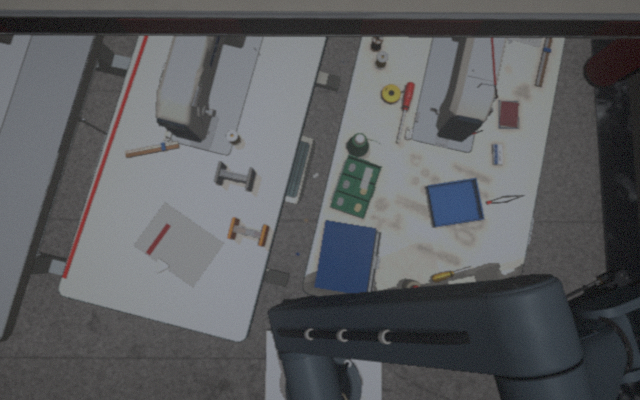

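View pics/c1.png

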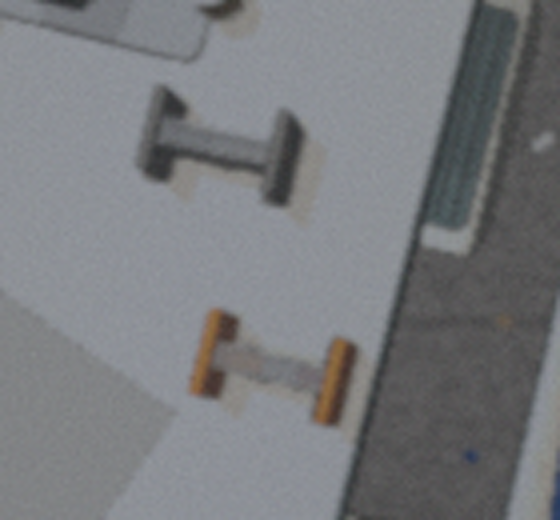

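View pics/c2.png

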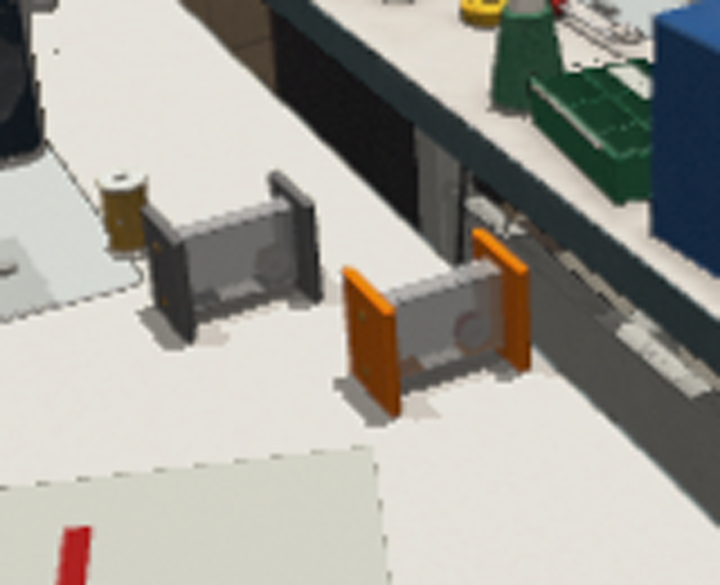

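The top view shows the orange bank around pixel (247,232), with the grey one at (234,176) and the tray at (455,202). The scene crop shows the bobbin at the bank's end nearest the table edge (-y). I put the bank's centre at about (0.421, 0.209) with its x axis 78° from world x. I'll turn the tool first, then travel.

Request:
{"method": "move_arm", "body": {
  "increments": [
    {"xyz": [0,0,-8],"roll": -0.116,"grip": 100},
    {"xyz": [0,0,-8],"roll": -0.116,"grip": 100},
    {"xyz": [0,0,-8],"roll": -0.116,"grip": 100},
    {"xyz": [0,0,-8],"roll": -0.116,"grip": 100}
  ]
}}

```text
time_s: 0.88
position: [0.261, -0.5678, 0.2549]
tcp_rot: [[0.621, 0.784, -0.0], [0.784, -0.621, 0.0], [0.0, -0.0, -1.0]]
force: [-0.3, 0.8, 0.6]
opening: 0.996
grasp_force: 0.0
```

Request:
{"method": "move_arm", "body": {
  "increments": [
    {"xyz": [0,0,-4],"roll": -0.117,"grip": 100},
    {"xyz": [0,0,0],"roll": -0.117,"grip": 100},
    {"xyz": [0,0,0],"roll": -0.117,"grip": 100},
    {"xyz": [0,0,0],"roll": -0.117,"grip": 100}
  ]
}}

```text
time_s: 1.22
position: [0.261, -0.5679, 0.2588]
tcp_rot: [[0.201, 0.98, 0.0], [0.98, -0.201, -0.0], [-0.0, 0.0, -1.0]]
force: [0.6, -0.1, 0.3]
opening: 0.999
grasp_force: 0.0
```

```bash
python3 - <<'E'
from h import *
s=bot.read_state(); print(s["position"],s["tcp_rot"],s["joint_positions"],s["time_s"])
a=np.load("top.npz"); q=cloud("top",a["d"]); hsv=cv2.cvtColor(a["p"],cv2.COLOR_RGB2HSV).astype(int)
reg=(abs(q[...,0]-.51)<.1)&(abs(q[...,1]+.372)<.1)&(hsv[...,0]>95)&(hsv[...,0]<130)&(hsv[...,1]>110)
n,l,st,ce=cv2.connectedComponentsWithStats(reg.astype(np.uint8)); i=1+st[1:,4].argmax()
p=q[l==i]; print(cv2.minAreaRect((p[:,:2]*1000).astype(np.float32)))
w=p[p[:,2]>.018]; print(len(w),cv2.minAreaRect((w[:,:2]*1000).astype(np.float32)))
E
```

```text
[ 0.26103069 -0.56787145  0.25877979] [[ 2.00780712e-01  9.79636208e-01  8.00958339e-05]
 [ 9.79636154e-01 -2.00780672e-01 -3.56049516e-04]
 [-3.32717302e-04  1.49952650e-04 -9.99999933e-01]] [-7.55432163e+01  2.81084085e+01  7.97304729e+01 -6.81905062e-04
  7.21402187e+01 -6.39603914e+01] 1.2167
((507.3352966308594, -365.5752868652344), (113.99295806884766, 134.68357849121094), 8.724141120910645)
41 ((506.62103271484375, -359.39593505859375), (113.83869171142578, 123.19050598144531), 9.386430740356445)
```

Request:
{"method": "move_arm", "body": {
  "increments": [
    {"xyz": [15,4,0],"roll": 0,"grip": 100},
    {"xyz": [28,7,0],"roll": 0,"grip": 100},
    {"xyz": [32,8,0],"roll": 0,"grip": 100},
    {"xyz": [32,8,0],"roll": 0,"grip": 100},
    {"xyz": [32,8,0],"roll": 0,"grip": 100}
  ]
}}

```text
time_s: 1.63
position: [0.3245, -0.4365, 0.2584]
tcp_rot: [[0.21, 0.978, 0.0], [0.978, -0.21, 0.001], [0.001, -0.0, -1.0]]
force: [0.4, 0.1, -0.7]
opening: 0.999
grasp_force: 0.0
```

Request:
{"method": "move_arm", "body": {
  "increments": [
    {"xyz": [32,8,0],"roll": 0,"grip": 100},
    {"xyz": [32,8,0],"roll": 0,"grip": 100},
    {"xyz": [32,8,0],"roll": 0,"grip": 100},
    {"xyz": [32,8,0],"roll": 0,"grip": 100},
    {"xyz": [32,8,0],"roll": 0,"grip": 100}
  ]
}}

```text
time_s: 2.05
position: [0.3964, -0.288, 0.2587]
tcp_rot: [[0.21, 0.978, 0.0], [0.978, -0.21, 0.001], [0.001, 0.0, -1.0]]
force: [0.5, 0.7, -0.5]
opening: 0.996
grasp_force: 0.0
```

Request:
{"method": "move_arm", "body": {
  "increments": [
    {"xyz": [32,8,0],"roll": 0,"grip": 100},
    {"xyz": [32,8,0],"roll": 0,"grip": 100},
    {"xyz": [32,8,0],"roll": 0,"grip": 100},
    {"xyz": [32,8,0],"roll": 0,"grip": 100},
    {"xyz": [32,8,0],"roll": 0,"grip": 100}
  ]
}}

```text
time_s: 2.47
position: [0.4682, -0.1398, 0.2588]
tcp_rot: [[0.21, 0.978, 0.0], [0.978, -0.21, 0.0], [0.0, -0.0, -1.0]]
force: [0.3, -0.1, 0.8]
opening: 1.001
grasp_force: 0.0
```

Request:
{"method": "move_arm", "body": {
  "increments": [
    {"xyz": [30,-10,0],"roll": 0,"grip": 100},
    {"xyz": [30,-10,0],"roll": 0,"grip": 100},
    {"xyz": [30,-10,0],"roll": 0,"grip": 100},
    {"xyz": [30,-10,0],"roll": 0,"grip": 100},
    {"xyz": [30,-10,0],"roll": 0,"grip": 100}
  ]
}}

```text
time_s: 2.88
position: [0.449, 0.017, 0.2586]
tcp_rot: [[0.21, 0.978, -0.0], [0.978, -0.21, 0.001], [0.0, -0.0, -1.0]]
force: [1.3, 0.1, -0.2]
opening: 0.999
grasp_force: 0.0
```

Request:
{"method": "move_arm", "body": {
  "increments": [
    {"xyz": [30,-10,0],"roll": 0,"grip": 100},
    {"xyz": [30,-10,0],"roll": 0,"grip": 100},
    {"xyz": [30,-10,0],"roll": 0,"grip": 100},
    {"xyz": [20,-10,0],"roll": 0,"grip": 100},
    {"xyz": [10,-5,0],"roll": 0,"grip": 100}
  ]
}}

```text
time_s: 3.3
position: [0.429, 0.1442, 0.2586]
tcp_rot: [[0.206, 0.978, -0.001], [0.978, -0.206, 0.001], [0.001, -0.001, -1.0]]
force: [0.7, 0.1, 0.3]
opening: 1.0
grasp_force: 0.0
```

```bash
cat > go.py <<'E'
import sys
from h import *
s=bot.read_state(); R=np.array(s["tcp_rot"]); t=np.array(list(map(float,sys.argv[1:4])))
print(s["time_s"],s["position"],s["joint_positions"],"yaw_y",np.degrees(np.arctan2(R[1,1],R[0,1])),"tool mm",(R.T@(t-s["position"])*1000).round(1))
E
python3 go.py .4211 .2089 .025
```

```text
3.3 [0.42900136 0.14417345 0.2586095 ] [4.33575436e+00 1.40481623e+01 1.03154785e+02 6.91256383e-02
 6.28479798e+01 1.62070985e+01] yaw_y -11.902891364235074 tool mm [ 61.5 -20.8 233.7]
```

Request:
{"method": "move_arm", "body": {
  "increments": [
    {"xyz": [22,-8,0],"roll": 0,"grip": 100},
    {"xyz": [20,-8,20],"roll": 0,"grip": 100},
    {"xyz": [12,-4,30],"roll": 0,"grip": 100},
    {"xyz": [4,0,20],"roll": 0,"grip": 100},
    {"xyz": [0,0,0],"roll": 0,"grip": 100}
  ]
}}

```text
time_s: 3.72
position: [0.4201, 0.2023, 0.1855]
tcp_rot: [[0.207, 0.978, -0.008], [0.978, -0.207, -0.002], [-0.003, -0.007, -1.0]]
force: [0.1, -0.3, -0.2]
opening: 0.998
grasp_force: 0.0
```

```bash
python3 go.py .4211 .2089 .025; python3 - <<'E'
from h import *
p,d=bot.capture("top"); save("pics/t2.png",cv2.resize(p[140:270,180:320],None,fx=4,fy=4,interpolation=cv2.INTER_CUBIC))
p,d=bot.capture("scene");q=cloud("scene",d);hsv=cv2.cvtColor(p,cv2.COLOR_RGB2HSV).astype(int)
reg=(abs(q[...,0]-.42)<.09)&(abs(q[...,1]-.209)<.09)
o=reg&(hsv[...,0]<25)&(hsv[...,1]>130)&(q[...,2]>.002)
n,l,st,ce=cv2.connectedComponentsWithStats(o.astype(np.uint8))
for i in range(1,n):
    if st[i,4]>8:
        w=q[l==i]; print(st[i],w.mean(0).round(4),w.min(0).round(3),w.max(0).round(3),cv2.minAreaRect((w[:,:2]*1000).astype(np.float32)))
save("pics/s2.png",cv2.resize(p[140:300,220:380],None,fx=3.5,fy=3.5,interpolation=cv2.INTER_CUBIC))
E
```

```text
3.7167 [0.42014815 0.20228028 0.18546692] [ 1.19404204e+01  2.15340945e+01  1.06267337e+02 -5.36013270e-03
  5.26642780e+01  2.38786283e+01] yaw_y -11.935651832364142 tool mm [  7.2   0.8 160.4]
[272 146  16  11  38] [0.4593 0.2193 0.2853] [0.418 0.188 0.261] [0.5   0.229 0.291] ((456.75506591796875, 206.7110137939453), (32.622676849365234, 83.20478057861328), 80.29805755615234)
[272 153   6   5  11] [0.476  0.2235 0.273 ] [0.473 0.216 0.266] [0.479 0.227 0.278] ((475.5732727050781, 221.7697296142578), (12.592707633972168, 3.2965357303619385), 70.10482788085938)
[305 221  13  32 190] [0.3962 0.1734 0.0468] [0.38  0.16  0.002] [0.437 0.179 0.075] ((408.2041015625, 169.7790985107422), (12.580803871154785, 58.736873626708984), 76.60579681396484)
[276 230  13  33 268] [0.4221 0.2573 0.043 ] [0.399 0.241 0.004] [0.457 0.264 0.076] ((426.4575500488281, 249.66981506347656), (19.424654006958008, 59.08304214477539), 77.41618347167969)
```

View pics/s2.png

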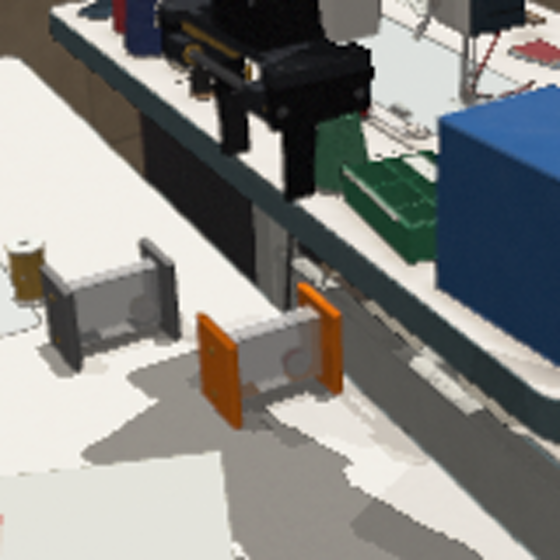

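The crop shows the gripper over the bank, which stands clear of it, with the bobbin at the -y end near crop pixel (297,360). I'll descend and grip.

Request:
{"method": "move_arm", "body": {
  "increments": [
    {"xyz": [4,0,20],"roll": 0,"grip": 100},
    {"xyz": [3,0,30],"roll": 0,"grip": 100},
    {"xyz": [0,0,30],"roll": 0,"grip": 100},
    {"xyz": [0,0,25],"roll": 0,"grip": 100},
    {"xyz": [0,0,15],"roll": 0,"grip": 100}
  ]
}}

```text
time_s: 4.23
position: [0.4257, 0.2084, 0.0681]
tcp_rot: [[0.209, 0.978, 0.001], [0.978, -0.209, -0.0], [0.0, 0.001, -1.0]]
force: [-1.5, -0.6, -0.1]
opening: 1.001
grasp_force: 0.0
```

Request:
{"method": "move_arm", "body": {
  "increments": [
    {"xyz": [0,0,15],"roll": 0,"grip": 100},
    {"xyz": [0,0,10],"roll": 0,"grip": 100},
    {"xyz": [0,0,5],"roll": 0,"grip": 100},
    {"xyz": [0,0,0],"roll": 0,"grip": 100},
    {"xyz": [0,0,0],"roll": 0,"grip": 100}
  ]
}}

```text
time_s: 4.65
position: [0.4258, 0.209, 0.0393]
tcp_rot: [[0.207, 0.978, 0.002], [0.978, -0.207, 0.0], [0.001, 0.001, -1.0]]
force: [0.2, 0.5, 0.1]
opening: 1.003
grasp_force: 0.0
```

```bash
python3 go.py .420 .209 .025
```

```text
4.65 [0.42583071 0.20896435 0.03932923] [ 1.26055551e+01  3.76275575e+01  1.11698215e+02 -1.83833007e-03
  3.05826810e+01  2.45640119e+01] yaw_y -11.956902094222956 tool mm [-1.2 -5.7 14.3]
```

Request:
{"method": "move_arm", "body": {
  "increments": [
    {"xyz": [-1,-5,6],"roll": 0,"grip": 100},
    {"xyz": [0,0,6],"roll": 0,"grip": 100},
    {"xyz": [0,0,2],"roll": 0,"grip": 100},
    {"xyz": [0,0,0],"roll": 0,"grip": 100}
  ]
}}

```text
time_s: 4.98
position: [0.4195, 0.2091, 0.0242]
tcp_rot: [[0.206, 0.978, -0.001], [0.978, -0.206, -0.0], [-0.0, -0.001, -1.0]]
force: [0.6, -0.2, -0.3]
opening: 0.997
grasp_force: 0.0
```

Request:
{"method": "move_arm", "body": {
  "increments": [
    {"xyz": [0,0,0],"roll": 0,"grip": 40},
    {"xyz": [0,0,0],"roll": 0,"grip": 20},
    {"xyz": [0,0,0],"roll": 0,"grip": 0},
    {"xyz": [0,0,0],"roll": 0,"grip": 0},
    {"xyz": [0,0,0],"roll": 0,"grip": 0}
  ]
}}

```text
time_s: 5.4
position: [0.42, 0.2091, 0.0246]
tcp_rot: [[0.207, 0.978, 0.0], [0.978, -0.207, 0.0], [0.0, 0.0, -1.0]]
force: [0.2, -0.2, -0.3]
opening: 0.707
grasp_force: 0.0
```

Request:
{"method": "move_arm", "body": {
  "increments": [
    {"xyz": [0,0,0],"roll": 0,"grip": 0},
    {"xyz": [0,0,0],"roll": 0,"grip": 0},
    {"xyz": [0,0,0],"roll": 0,"grip": 0}
  ]
}}

```text
time_s: 5.65
position: [0.4199, 0.2091, 0.0246]
tcp_rot: [[0.206, 0.978, 0.0], [0.978, -0.206, 0.0], [0.0, 0.0, -1.0]]
force: [0.2, -0.1, -1.1]
opening: 0.479
grasp_force: 0.0
```

```bash
python3 go.py .420 .209 .025
```

```text
5.65 [0.41988014 0.20908344 0.02457846] [1.27826852e+01 3.92742567e+01 1.12675950e+02 5.96196128e-04
 2.80467550e+01 2.46983267e+01] yaw_y -11.91616772444988 tool mm [-0.1  0.1 -0.4]
```

Request:
{"method": "move_arm", "body": {
  "increments": [
    {"xyz": [0,0,0],"roll": 0,"grip": 0},
    {"xyz": [0,0,0],"roll": 0,"grip": 0},
    {"xyz": [0,0,0],"roll": 0,"grip": 0},
    {"xyz": [0,0,0],"roll": 0,"grip": 0},
    {"xyz": [0,0,0],"roll": 0,"grip": 0}
  ]
}}

```text
time_s: 6.07
position: [0.4201, 0.2091, 0.0246]
tcp_rot: [[0.207, 0.978, 0.0], [0.978, -0.207, 0.0], [0.0, 0.0, -1.0]]
force: [0.2, -0.7, 0.2]
opening: 0.221
grasp_force: 29.9
```

Request:
{"method": "move_arm", "body": {
  "increments": [
    {"xyz": [0,0,0],"roll": 0,"grip": 0},
    {"xyz": [0,0,0],"roll": 0,"grip": 0}
  ]
}}

```text
time_s: 6.23
position: [0.4201, 0.2091, 0.0246]
tcp_rot: [[0.207, 0.978, 0.0], [0.978, -0.207, 0.0], [0.0, 0.0, -1.0]]
force: [0.6, -0.5, 0.1]
opening: 0.223
grasp_force: 29.9
```

Request:
{"method": "move_arm", "body": {
  "increments": [
    {"xyz": [0,0,-3],"roll": 0,"grip": 0},
    {"xyz": [0,0,-6],"roll": 0,"grip": 0},
    {"xyz": [0,0,-10],"roll": 0,"grip": 0},
    {"xyz": [0,0,-14],"roll": 0,"grip": 0},
    {"xyz": [0,0,-18],"roll": 0,"grip": 0}
  ]
}}

```text
time_s: 6.65
position: [0.4188, 0.2088, 0.076]
tcp_rot: [[0.206, 0.978, -0.002], [0.978, -0.207, -0.001], [-0.001, -0.002, -1.0]]
force: [0.7, -0.4, -2.9]
opening: 0.219
grasp_force: 29.9
```

Request:
{"method": "move_arm", "body": {
  "increments": [
    {"xyz": [0,0,-20],"roll": 0,"grip": 0},
    {"xyz": [0,0,-20],"roll": 0,"grip": 0},
    {"xyz": [0,0,-20],"roll": 0,"grip": 0},
    {"xyz": [0,0,-20],"roll": 0,"grip": 0},
    {"xyz": [0,0,-20],"roll": 0,"grip": 0}
  ]
}}

```text
time_s: 7.07
position: [0.4189, 0.2089, 0.1773]
tcp_rot: [[0.206, 0.978, -0.0], [0.978, -0.206, -0.0], [-0.0, -0.0, -1.0]]
force: [0.7, 0.3, -2.3]
opening: 0.222
grasp_force: 29.9
```

Request:
{"method": "move_arm", "body": {
  "increments": [
    {"xyz": [0,0,-20],"roll": 0,"grip": 0},
    {"xyz": [0,0,-20],"roll": 0,"grip": 0},
    {"xyz": [0,0,-15],"roll": 0,"grip": 0},
    {"xyz": [0,0,-10],"roll": 0,"grip": 0},
    {"xyz": [0,0,-5],"roll": 0,"grip": 0}
  ]
}}

```text
time_s: 7.48
position: [0.4197, 0.2091, 0.2477]
tcp_rot: [[0.206, 0.978, 0.003], [0.978, -0.206, 0.001], [0.001, 0.003, -1.0]]
force: [0.2, -0.2, -2.5]
opening: 0.222
grasp_force: 29.9
```

```bash
python3 go.py .508 -.368 .25
```

```text
7.4833 [0.41974334 0.20911652 0.24768671] [1.27898868e+01 1.61590989e+01 1.02073812e+02 1.43946111e-03
 6.16068512e+01 2.46998230e+01] yaw_y -11.910705070668834 tool mm [-546.5  205.5   -2.4]
```

Request:
{"method": "move_arm", "body": {
  "increments": [
    {"xyz": [-3,1,0],"roll": 0,"grip": 0},
    {"xyz": [-6,2,0],"roll": 0,"grip": 0},
    {"xyz": [-9,3,0],"roll": 0,"grip": 0},
    {"xyz": [-12,4.5,0],"roll": 0,"grip": 0},
    {"xyz": [-15,5.5,0],"roll": 0,"grip": 0}
  ]
}}

```text
time_s: 7.9
position: [0.4254, 0.1608, 0.2446]
tcp_rot: [[0.206, 0.979, -0.003], [0.979, -0.206, -0.0], [-0.001, -0.002, -1.0]]
force: [-0.4, 0.4, -2.4]
opening: 0.224
grasp_force: 29.9
```

Request:
{"method": "move_arm", "body": {
  "increments": [
    {"xyz": [-18,7,0],"roll": 0,"grip": 0},
    {"xyz": [-21,8,0],"roll": 0,"grip": 0},
    {"xyz": [-24,9,0],"roll": 0,"grip": 0},
    {"xyz": [-24,9,0],"roll": 0,"grip": 0},
    {"xyz": [-24,9,0],"roll": 0,"grip": 0}
  ]
}}

```text
time_s: 8.32
position: [0.4435, 0.0426, 0.2446]
tcp_rot: [[0.207, 0.978, -0.003], [0.978, -0.207, 0.0], [-0.0, -0.003, -1.0]]
force: [0.9, -0.2, -1.9]
opening: 0.222
grasp_force: 29.9
```

Request:
{"method": "move_arm", "body": {
  "increments": [
    {"xyz": [-24,9,0],"roll": 0,"grip": 0},
    {"xyz": [-24,9,0],"roll": 0,"grip": 0},
    {"xyz": [-24,9,0],"roll": 0,"grip": 0},
    {"xyz": [-24,9,0],"roll": 0,"grip": 0},
    {"xyz": [-24,9,0],"roll": 0,"grip": 0}
  ]
}}

```text
time_s: 8.73
position: [0.4625, -0.0841, 0.2445]
tcp_rot: [[0.207, 0.978, -0.003], [0.978, -0.207, 0.001], [0.0, -0.003, -1.0]]
force: [-0.2, 1.3, -2.6]
opening: 0.218
grasp_force: 29.9
```

Request:
{"method": "move_arm", "body": {
  "increments": [
    {"xyz": [-24,9,0],"roll": 0,"grip": 0},
    {"xyz": [-24,9,0],"roll": 0,"grip": 0},
    {"xyz": [-24,9,0],"roll": 0,"grip": 0},
    {"xyz": [-24,9,0],"roll": 0,"grip": 0},
    {"xyz": [-24,9,0],"roll": 0,"grip": 0}
  ]
}}

```text
time_s: 9.15
position: [0.4816, -0.2106, 0.2442]
tcp_rot: [[0.207, 0.978, -0.003], [0.978, -0.207, 0.002], [0.001, -0.003, -1.0]]
force: [-0.1, 0.4, -2.6]
opening: 0.223
grasp_force: 29.9
```

Request:
{"method": "move_arm", "body": {
  "increments": [
    {"xyz": [-24,9,0],"roll": 0,"grip": 0},
    {"xyz": [-24,9,0],"roll": 0,"grip": 0},
    {"xyz": [-21,8,0],"roll": 0,"grip": 0},
    {"xyz": [-18,7,0],"roll": 0,"grip": 0},
    {"xyz": [-15,5.5,0],"roll": 0,"grip": 0}
  ]
}}

```text
time_s: 9.57
position: [0.4982, -0.3189, 0.2439]
tcp_rot: [[0.208, 0.978, -0.002], [0.978, -0.208, 0.001], [0.001, -0.003, -1.0]]
force: [0.8, 0.5, -3.0]
opening: 0.221
grasp_force: 29.9
```

Request:
{"method": "move_arm", "body": {
  "increments": [
    {"xyz": [-12,4.5,0],"roll": 0,"grip": 0},
    {"xyz": [-9,3,0],"roll": 0,"grip": 0},
    {"xyz": [-6,2,0],"roll": 0,"grip": 0},
    {"xyz": [-3,1,0],"roll": 0,"grip": 0},
    {"xyz": [0,0,0],"roll": 0,"grip": 0}
  ]
}}

```text
time_s: 9.98
position: [0.5034, -0.3484, 0.2452]
tcp_rot: [[0.207, 0.978, -0.0], [0.978, -0.207, 0.0], [0.0, -0.001, -1.0]]
force: [0.0, -0.2, -2.8]
opening: 0.224
grasp_force: 29.9
```

```bash
python3 go.py .508 -.368 .065; python3 - <<'E'
from h import *
p,d=bot.capture("scene"); q=bot.trace("bobbin_red","scene"); print([(r["conf"],np.argwhere(r["mask"]).mean(0)) for r in q])
bot.capture("top"); q=bot.trace("bobbin_red","top"); print([(r["conf"],np.argwhere(r["mask"]).mean(0)) for r in q])
E
```

```text
9.9833 [ 0.5034131  -0.3483733   0.24523677] [-4.51307193e+01  2.78607561e+01  8.25154920e+01  7.11122392e-04
  6.96606414e+01 -3.31995497e+01] yaw_y -11.931411411540752 tool mm [-18.3   8.6 180.2]
[]
[(0.25, array([187.75      , 455.41071429]))]
```

Request:
{"method": "move_arm", "body": {
  "increments": [
    {"xyz": [-3,1,6],"roll": 0,"grip": 0},
    {"xyz": [-4,2,12],"roll": 0,"grip": 0},
    {"xyz": [-4,2,18],"roll": 0,"grip": 0},
    {"xyz": [-4,2,22],"roll": 0,"grip": 0},
    {"xyz": [-3,1,24],"roll": 0,"grip": 0}
  ]
}}

```text
time_s: 10.6
position: [0.5083, -0.3683, 0.1626]
tcp_rot: [[0.206, 0.978, 0.001], [0.978, -0.206, -0.002], [-0.001, 0.002, -1.0]]
force: [0.4, -0.9, -2.0]
opening: 0.225
grasp_force: 29.9
```

Request:
{"method": "move_arm", "body": {
  "increments": [
    {"xyz": [0,0,24],"roll": 0,"grip": 0},
    {"xyz": [0,0,24],"roll": 0,"grip": 0},
    {"xyz": [0,0,20],"roll": 0,"grip": 0},
    {"xyz": [0,0,14],"roll": 0,"grip": 0},
    {"xyz": [0,0,8],"roll": 0,"grip": 0}
  ]
}}

```text
time_s: 11.02
position: [0.5064, -0.3664, 0.0701]
tcp_rot: [[0.206, 0.978, -0.003], [0.978, -0.206, 0.003], [0.003, -0.004, -1.0]]
force: [0.5, 0.8, -3.5]
opening: 0.22
grasp_force: 29.9
```

Request:
{"method": "move_arm", "body": {
  "increments": [
    {"xyz": [0,0,3],"roll": 0,"grip": 0},
    {"xyz": [0,0,0],"roll": 0,"grip": 0}
  ]
}}

```text
time_s: 11.18
position: [0.5074, -0.3673, 0.0695]
tcp_rot: [[0.206, 0.978, -0.001], [0.978, -0.206, 0.001], [0.001, -0.001, -1.0]]
force: [0.7, -0.7, -3.0]
opening: 0.219
grasp_force: 29.9
```

```bash
python3 go.py .508 -.368 .07; python3 - <<'E'
from h import *
p,d=bot.capture("scene"); save("pics/s3.png",p)
p2,d=bot.capture("top"); np.savez("t3.npz",p=p2,d=d)
a=cv2.resize(p2[140:270,400:520],(520,563),interpolation=cv2.INTER_CUBIC); save("pics/t3.png",a)
E
```

```text
11.1833 [ 0.50744317 -0.36727669  0.06949113] [-4.61020148e+01  4.15722873e+01  8.84165143e+01 -2.42399567e-03
  5.00974764e+01 -3.41848356e+01] yaw_y -11.91559322739811 tool mm [-0.6  0.7 -0.5]
```

View pics/t3.png

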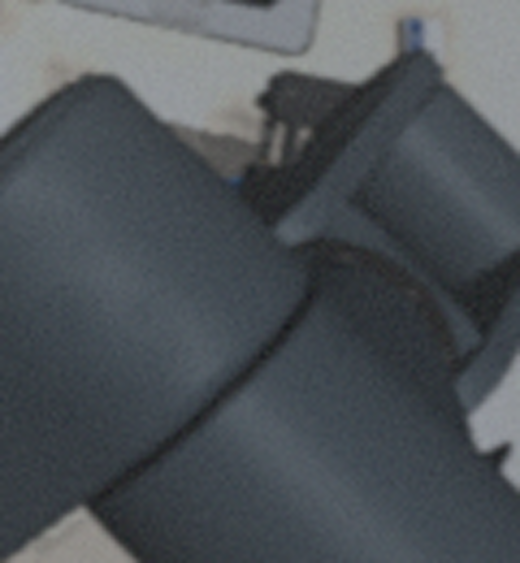

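The top view is blocked by the arm here, so I can't see the bobbin. I'll do a first brisk shake along the bank's x.

Request:
{"method": "move_arm", "body": {
  "increments": [
    {"xyz": [8,0,0],"roll": 0,"grip": 0},
    {"xyz": [12,0,0],"roll": 0,"grip": 0},
    {"xyz": [8,0,0],"roll": 0,"grip": 0},
    {"xyz": [0,0,0],"roll": 0,"grip": 0},
    {"xyz": [-32,0,0],"roll": 0,"grip": 0}
  ]
}}

```text
time_s: 11.7
position: [0.507, -0.3636, 0.0704]
tcp_rot: [[0.2, 0.98, -0.004], [0.98, -0.2, 0.007], [0.006, -0.005, -1.0]]
force: [-1.0, -0.6, -2.7]
opening: 0.22
grasp_force: 29.9
```

Request:
{"method": "move_arm", "body": {
  "increments": [
    {"xyz": [-24,0,0],"roll": 0,"grip": 0},
    {"xyz": [0,0,0],"roll": 0,"grip": 0},
    {"xyz": [0,0,0],"roll": 0,"grip": 0},
    {"xyz": [30,0,0],"roll": 0,"grip": 0},
    {"xyz": [26,0,0],"roll": 0,"grip": 0}
  ]
}}

```text
time_s: 12.12
position: [0.5133, -0.3395, 0.0706]
tcp_rot: [[0.209, 0.978, 0.0], [0.978, -0.209, 0.001], [0.001, 0.0, -1.0]]
force: [0.0, 2.1, -3.1]
opening: 0.221
grasp_force: 29.9
```

Request:
{"method": "move_arm", "body": {
  "increments": [
    {"xyz": [-40,0,0],"roll": 0,"grip": 0},
    {"xyz": [-16,0,0],"roll": 0,"grip": 0},
    {"xyz": [40,0,0],"roll": 0,"grip": 0},
    {"xyz": [16,0,0],"roll": 0,"grip": 0},
    {"xyz": [-40,0,0],"roll": 0,"grip": 0}
  ]
}}

```text
time_s: 12.53
position: [0.5045, -0.3655, 0.0692]
tcp_rot: [[0.199, 0.98, -0.008], [0.98, -0.198, 0.015], [0.013, -0.01, -1.0]]
force: [-0.3, 0.6, -3.6]
opening: 0.224
grasp_force: 29.9
```

Request:
{"method": "move_arm", "body": {
  "increments": [
    {"xyz": [-16,0,0],"roll": 0,"grip": 0},
    {"xyz": [0,0,0],"roll": 0,"grip": 0},
    {"xyz": [28,0,0],"roll": 0,"grip": 0},
    {"xyz": [0,0,0],"roll": 0,"grip": 0},
    {"xyz": [0,0,0],"roll": 0,"grip": 0}
  ]
}}

```text
time_s: 12.95
position: [0.5071, -0.3656, 0.0703]
tcp_rot: [[0.206, 0.979, -0.002], [0.979, -0.206, 0.002], [0.002, -0.002, -1.0]]
force: [0.8, 0.1, -2.2]
opening: 0.221
grasp_force: 29.9
```

```bash
python3 go.py .508 -.368 .07; python3 - <<'E'
from h import *
for n in("scene","top"):
    p,d=bot.capture(n); q=cloud(n,d)
    for r in bot.trace("bobbin_red",n): print(n,r["conf"],r["mask"].sum(),np.argwhere(r["mask"]).mean(0),np.median(q[r["mask"]],0))
p,d=bot.capture("scene"); K,R,t=cam("scene")
for P in([.508,-.368,.01],[.508,-.3,.03]):
    c=R@np.array(P)+t; print((K@c/c[2])[:2], c[2])
save("pics/s4.png",p)
E
```

```text
12.95 [ 0.50713014 -0.36563968  0.07027671] [-4.60313236e+01  4.14554645e+01  8.85358154e+01  3.43467102e-02
  5.01600235e+01 -3.41654771e+01] yaw_y -11.887782601597712 tool mm [-2.1  1.3  0.3]
[400.27065713 180.62067014] 1.4958084287554287
[389.25332386 180.85751685] 1.4452258948575212
```

View pics/s4.png

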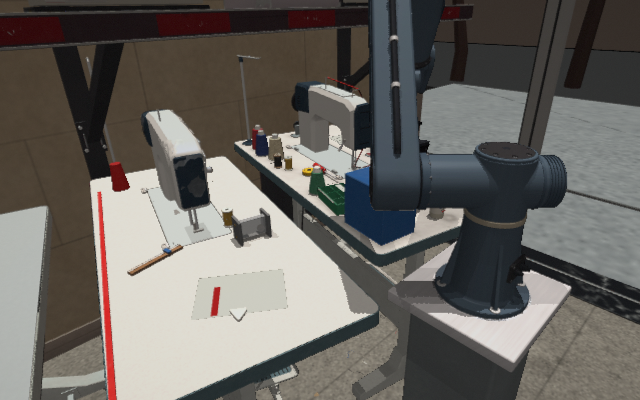

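The scene camera can't see the tray because the cabinet hides it. I'll shake a bit more, then lift, back away and look from the top.

Request:
{"method": "move_arm", "body": {
  "increments": [
    {"xyz": [20,0,0],"roll": 0,"grip": 0},
    {"xyz": [10,0,0],"roll": 0,"grip": 0},
    {"xyz": [0,0,0],"roll": 0,"grip": 0},
    {"xyz": [-41,0,0],"roll": 0,"grip": 0},
    {"xyz": [-20,0,0],"roll": 0,"grip": 0}
  ]
}}

```text
time_s: 13.62
position: [0.5018, -0.4007, 0.0709]
tcp_rot: [[0.204, 0.979, 0.001], [0.979, -0.204, -0.004], [-0.004, 0.002, -1.0]]
force: [0.8, -1.5, -2.0]
opening: 0.22
grasp_force: 29.9
```

Request:
{"method": "move_arm", "body": {
  "increments": [
    {"xyz": [0,0,0],"roll": 0,"grip": 0},
    {"xyz": [0,0,0],"roll": 0,"grip": 0},
    {"xyz": [41,0,0],"roll": 0,"grip": 0},
    {"xyz": [20,0,0],"roll": 0,"grip": 0},
    {"xyz": [0,0,0],"roll": 0,"grip": 0}
  ]
}}

```text
time_s: 14.03
position: [0.5128, -0.3315, 0.0698]
tcp_rot: [[0.203, 0.979, -0.004], [0.979, -0.203, 0.007], [0.006, -0.006, -1.0]]
force: [-0.8, -0.4, -1.9]
opening: 0.225
grasp_force: 29.9
```

Request:
{"method": "move_arm", "body": {
  "increments": [
    {"xyz": [0,0,0],"roll": 0,"grip": 0},
    {"xyz": [-36,0,0],"roll": 0,"grip": 0},
    {"xyz": [36,0,0],"roll": 0,"grip": 0},
    {"xyz": [-36,0,0],"roll": 0,"grip": 0},
    {"xyz": [36,0,0],"roll": 0,"grip": 0}
  ]
}}

```text
time_s: 14.45
position: [0.5135, -0.3531, 0.0717]
tcp_rot: [[0.215, 0.977, 0.007], [0.976, -0.215, -0.014], [-0.013, 0.009, -1.0]]
force: [2.7, -3.6, -1.9]
opening: 0.22
grasp_force: 29.9
```

Request:
{"method": "move_arm", "body": {
  "increments": [
    {"xyz": [-36,0,0],"roll": 0,"grip": 0},
    {"xyz": [0,0,0],"roll": 0,"grip": 0},
    {"xyz": [0,0,0],"roll": 0,"grip": 0},
    {"xyz": [0,0,0],"roll": 0,"grip": 0}
  ]
}}

```text
time_s: 14.78
position: [0.5063, -0.3738, 0.0706]
tcp_rot: [[0.207, 0.978, 0.0], [0.978, -0.207, 0.0], [0.0, -0.0, -1.0]]
force: [-0.7, 0.1, -2.3]
opening: 0.222
grasp_force: 29.9
```

Request:
{"method": "move_arm", "body": {
  "increments": [
    {"xyz": [0,0,-5],"roll": 0,"grip": 0},
    {"xyz": [0,0,-10],"roll": 0,"grip": 0},
    {"xyz": [0,0,-16],"roll": 0,"grip": 0},
    {"xyz": [0,0,-22],"roll": 0,"grip": 0},
    {"xyz": [0,0,-24],"roll": 0,"grip": 0}
  ]
}}

```text
time_s: 15.2
position: [0.5059, -0.3726, 0.1483]
tcp_rot: [[0.206, 0.978, -0.001], [0.978, -0.206, 0.002], [0.001, -0.002, -1.0]]
force: [0.5, -0.4, -1.9]
opening: 0.225
grasp_force: 29.9
```

Request:
{"method": "move_arm", "body": {
  "increments": [
    {"xyz": [0,0,-24],"roll": 0,"grip": 0},
    {"xyz": [0,0,-24],"roll": 0,"grip": 0},
    {"xyz": [1,0,-24],"roll": 0,"grip": 0},
    {"xyz": [3,-1,-20],"roll": 0,"grip": 0},
    {"xyz": [6,-2,-12],"roll": 0,"grip": 0}
  ]
}}

```text
time_s: 15.62
position: [0.5064, -0.364, 0.2554]
tcp_rot: [[0.207, 0.978, 0.004], [0.978, -0.207, -0.004], [-0.003, 0.005, -1.0]]
force: [0.1, -0.3, -2.4]
opening: 0.225
grasp_force: 29.9
```

Request:
{"method": "move_arm", "body": {
  "increments": [
    {"xyz": [9,-3,-5],"roll": 0,"grip": 0},
    {"xyz": [12,-4,0],"roll": 0,"grip": 0},
    {"xyz": [15,-5,0],"roll": 0,"grip": 0},
    {"xyz": [18,-7,0],"roll": 0,"grip": 0},
    {"xyz": [21,-8,0],"roll": 0,"grip": 0}
  ]
}}

```text
time_s: 16.03
position: [0.4933, -0.2818, 0.2547]
tcp_rot: [[0.207, 0.978, -0.003], [0.978, -0.207, 0.003], [0.002, -0.003, -1.0]]
force: [0.3, 1.1, -3.0]
opening: 0.22
grasp_force: 29.9
```

Request:
{"method": "move_arm", "body": {
  "increments": [
    {"xyz": [24,-9,0],"roll": 0,"grip": 0},
    {"xyz": [21,-8,0],"roll": 0,"grip": 0},
    {"xyz": [18,-7,0],"roll": 0,"grip": 0},
    {"xyz": [15,-5,0],"roll": 0,"grip": 0},
    {"xyz": [12,-4,0],"roll": 0,"grip": 0}
  ]
}}

```text
time_s: 16.45
position: [0.4795, -0.1862, 0.2554]
tcp_rot: [[0.205, 0.979, -0.003], [0.979, -0.205, 0.002], [0.002, -0.003, -1.0]]
force: [-0.5, -0.5, -3.0]
opening: 0.222
grasp_force: 29.9
```

Request:
{"method": "move_arm", "body": {
  "increments": [
    {"xyz": [9,-3,0],"roll": 0,"grip": 0},
    {"xyz": [6,-2,0],"roll": 0,"grip": 0},
    {"xyz": [3,-1,0],"roll": 0,"grip": 0}
  ]
}}

```text
time_s: 16.7
position: [0.4787, -0.1695, 0.2564]
tcp_rot: [[0.206, 0.979, -0.0], [0.979, -0.206, 0.0], [0.0, -0.0, -1.0]]
force: [-0.4, 0.4, -2.8]
opening: 0.22
grasp_force: 29.9
```

```bash
python3 go.py .42 .209 .245; python3 - <<'E'
from h import *
p,d=bot.capture("top"); q=cloud("top",d)
for r in bot.trace("bobbin_red","top"): print(r["conf"],r["mask"].sum(),np.argwhere(r["mask"]).mean(0),np.median(q[r["mask"]],0))
save("pics/t5.png",cv2.resize(p[140:270,370:520],None,fx=4,fy=4,interpolation=cv2.INTER_CUBIC))
E
```

```text
16.7 [ 0.47874227 -0.16951259  0.25641065] [-3.21215122e+01  1.87534454e+01  9.62767466e+01 -1.81930081e-03
  6.49863052e+01 -2.02370633e+01] yaw_y -11.883678836350722 tool mm [ 358.3 -135.4   11.5]
0.56 43 [198.55813953 466.55813953] [ 0.51969951 -0.40433997  0.0126521 ]
```

View pics/t5.png

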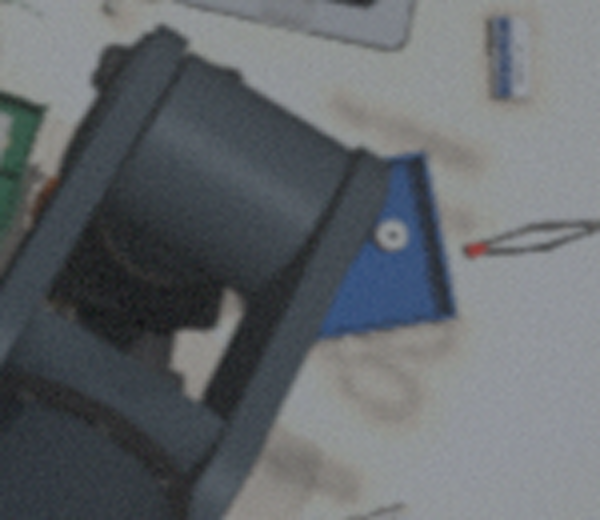

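The crop shows the bobbin lying flat in the tray at crop pixel (391,236), about (0.520, -0.404, 0.013) in the world. I'll carry the bank back to where it stood.

Request:
{"method": "move_arm", "body": {
  "increments": [
    {"xyz": [8,-3,0],"roll": 0,"grip": 0},
    {"xyz": [16,-6,0],"roll": 0,"grip": 0},
    {"xyz": [24,-9,0],"roll": 0,"grip": 0},
    {"xyz": [28,-11,0],"roll": 0,"grip": 0},
    {"xyz": [28,-11,0],"roll": 0,"grip": 0}
  ]
}}

```text
time_s: 17.22
position: [0.4611, -0.0598, 0.2565]
tcp_rot: [[0.209, 0.978, 0.0], [0.978, -0.209, 0.0], [0.0, 0.0, -1.0]]
force: [0.4, 0.2, -2.9]
opening: 0.223
grasp_force: 29.9
```

Request:
{"method": "move_arm", "body": {
  "increments": [
    {"xyz": [28,-11,0],"roll": 0,"grip": 0},
    {"xyz": [28,-11,0],"roll": 0,"grip": 0},
    {"xyz": [28,-11,0],"roll": 0,"grip": 0},
    {"xyz": [28,-11,0],"roll": 0,"grip": 0},
    {"xyz": [28,-11,0],"roll": 0,"grip": 0}
  ]
}}

```text
time_s: 17.63
position: [0.4361, 0.0892, 0.2567]
tcp_rot: [[0.208, 0.978, 0.001], [0.978, -0.208, 0.0], [0.0, 0.001, -1.0]]
force: [0.2, -0.4, -3.1]
opening: 0.222
grasp_force: 29.9
```

Request:
{"method": "move_arm", "body": {
  "increments": [
    {"xyz": [28,-11,0],"roll": 0,"grip": 0},
    {"xyz": [28,-11,0],"roll": 0,"grip": 0},
    {"xyz": [24,-8,0],"roll": 0,"grip": 0},
    {"xyz": [16,-5,0],"roll": 0,"grip": 0},
    {"xyz": [8,-2,0],"roll": 0,"grip": 0}
  ]
}}

```text
time_s: 18.05
position: [0.4212, 0.1994, 0.2567]
tcp_rot: [[0.205, 0.979, 0.0], [0.979, -0.205, 0.001], [0.001, 0.0, -1.0]]
force: [0.5, -0.9, -3.2]
opening: 0.224
grasp_force: 29.9
```

Request:
{"method": "move_arm", "body": {
  "increments": [
    {"xyz": [4,-1,0],"roll": 0,"grip": 0},
    {"xyz": [0,0,0],"roll": 0,"grip": 0}
  ]
}}

```text
time_s: 18.22
position: [0.4216, 0.2018, 0.2565]
tcp_rot: [[0.206, 0.979, 0.0], [0.979, -0.206, -0.0], [-0.0, 0.0, -1.0]]
force: [0.5, 0.0, -2.6]
opening: 0.224
grasp_force: 29.9
```

```bash
python3 go.py .42 .209 .0246; python3 - <<'E'
from h import *
p,d=bot.capture("scene");q=cloud("scene",d);hsv=cv2.cvtColor(p,cv2.COLOR_RGB2HSV).astype(int)
s=bot.read_state()["position"]
o=(abs(q[...,0]-s[0])<.08)&(abs(q[...,1]-s[1])<.08)&(hsv[...,0]<25)&(hsv[...,1]>150)&(q[...,2]>.15)&(q[...,2]<.32)
n,l,st,ce=cv2.connectedComponentsWithStats(o.astype(np.uint8))
for i in range(1,n):
    if st[i,4]>60: w=q[l==i]; print(st[i],w.mean(0).round(4),np.percentile(w,[1,99],axis=0).round(3))
E
```

```text
18.2167 [0.42164319 0.20177459 0.25653291] [ 1.18467659e+01  1.54229277e+01  1.01488217e+02 -1.77548622e-02
  6.30754067e+01  2.37372899e+01] yaw_y -11.882484629119784 tool mm [  6.8  -3.2 231.9]
[272 145  14  35 352] [0.4227 0.2501 0.2739] [[0.4   0.241 0.237]
 [0.456 0.256 0.306]]
[305 145  12  28 173] [0.3909 0.168  0.2691] [[0.382 0.162 0.235]
 [0.414 0.174 0.303]]
```

Request:
{"method": "move_arm", "body": {
  "increments": [
    {"xyz": [3,-1,10],"roll": 0,"grip": 0},
    {"xyz": [3,-2,20],"roll": 0,"grip": 0},
    {"xyz": [1,0,25],"roll": 0,"grip": 0},
    {"xyz": [0,0,25],"roll": 0,"grip": 0},
    {"xyz": [0,0,25],"roll": 0,"grip": 0}
  ]
}}

```text
time_s: 18.68
position: [0.4207, 0.2079, 0.1509]
tcp_rot: [[0.208, 0.978, 0.001], [0.978, -0.208, -0.0], [0.0, 0.001, -1.0]]
force: [0.2, 0.3, -2.8]
opening: 0.22
grasp_force: 29.9
```

Request:
{"method": "move_arm", "body": {
  "increments": [
    {"xyz": [0,0,25],"roll": 0,"grip": 0},
    {"xyz": [0,0,25],"roll": 0,"grip": 0},
    {"xyz": [0,0,20],"roll": 0,"grip": 0},
    {"xyz": [0,0,15],"roll": 0,"grip": 0},
    {"xyz": [0,0,10],"roll": 0,"grip": 0}
  ]
}}

```text
time_s: 19.1
position: [0.4201, 0.2076, 0.055]
tcp_rot: [[0.209, 0.978, -0.002], [0.978, -0.209, -0.001], [-0.001, -0.002, -1.0]]
force: [0.6, -0.5, -3.3]
opening: 0.227
grasp_force: 29.9
```

Request:
{"method": "move_arm", "body": {
  "increments": [
    {"xyz": [0,0,6],"roll": 0,"grip": 0},
    {"xyz": [0,0,0],"roll": 0,"grip": 0},
    {"xyz": [0,0,0],"roll": 0,"grip": 0},
    {"xyz": [0,0,0],"roll": 0,"grip": 0}
  ]
}}

```text
time_s: 19.43
position: [0.4207, 0.2088, 0.0512]
tcp_rot: [[0.207, 0.978, 0.002], [0.978, -0.207, 0.0], [0.001, 0.001, -1.0]]
force: [-0.3, 0.0, -2.2]
opening: 0.225
grasp_force: 29.9
```

```bash
python3 go.py .42 .209 .0246
```

```text
19.4333 [0.42072023 0.20883312 0.05118106] [ 1.27308619e+01  3.60568618e+01  1.12084314e+02 -5.57133151e-03
  3.17708181e+01  2.46942696e+01] yaw_y -11.958697593983775 tool mm [-0.  -0.8 26.6]
```

Request:
{"method": "move_arm", "body": {
  "increments": [
    {"xyz": [0,0,8],"roll": 0,"grip": 0},
    {"xyz": [0,0,8],"roll": 0,"grip": 0},
    {"xyz": [0,0,5],"roll": 0,"grip": 0},
    {"xyz": [0,0,3],"roll": 0,"grip": 0},
    {"xyz": [0,0,1],"roll": 0,"grip": 0}
  ]
}}

```text
time_s: 19.85
position: [0.4194, 0.209, 0.0248]
tcp_rot: [[0.206, 0.978, -0.001], [0.978, -0.206, -0.0], [-0.001, -0.001, -1.0]]
force: [-0.4, 0.2, -2.3]
opening: 0.221
grasp_force: 29.9
```

Request:
{"method": "move_arm", "body": {
  "increments": [
    {"xyz": [0,0,0],"roll": 0,"grip": 0},
    {"xyz": [0,0,0],"roll": 0,"grip": 0}
  ]
}}

```text
time_s: 20.02
position: [0.4199, 0.2091, 0.0255]
tcp_rot: [[0.206, 0.978, -0.0], [0.978, -0.206, -0.0], [-0.0, -0.0, -1.0]]
force: [-0.3, -0.4, -3.7]
opening: 0.218
grasp_force: 29.9
```

Request:
{"method": "move_arm", "body": {
  "increments": [
    {"xyz": [0,0,0.5],"roll": 0,"grip": 0},
    {"xyz": [0,0,0.5],"roll": 0,"grip": 0},
    {"xyz": [0,0,0],"roll": 0,"grip": 0}
  ]
}}

```text
time_s: 20.27
position: [0.42, 0.2091, 0.0247]
tcp_rot: [[0.206, 0.978, 0.0], [0.978, -0.206, 0.0], [0.0, 0.0, -1.0]]
force: [-0.0, 0.2, -3.3]
opening: 0.223
grasp_force: 29.9
```

Request:
{"method": "move_arm", "body": {
  "increments": [
    {"xyz": [0,0,0.4],"roll": 0,"grip": 0},
    {"xyz": [0,0,0],"roll": 0,"grip": 0},
    {"xyz": [0,0,0],"roll": 0,"grip": 0}
  ]
}}

```text
time_s: 20.52
position: [0.42, 0.2091, 0.0245]
tcp_rot: [[0.206, 0.978, 0.0], [0.978, -0.206, 0.0], [0.0, 0.0, -1.0]]
force: [0.5, -0.3, 4.0]
opening: 0.222
grasp_force: 29.9
```

Request:
{"method": "move_arm", "body": {
  "increments": [
    {"xyz": [0,0,0.4],"roll": 0,"grip": 0},
    {"xyz": [0,0,0],"roll": 0,"grip": 0},
    {"xyz": [0,0,0],"roll": 0,"grip": 0}
  ]
}}

```text
time_s: 20.77
position: [0.42, 0.2091, 0.0245]
tcp_rot: [[0.206, 0.978, 0.001], [0.978, -0.206, 0.0], [0.0, 0.001, -1.0]]
force: [-1.8, -0.5, 8.0]
opening: 0.22
grasp_force: 29.9
```

The force turned upward, so the bank is standing on the table. I'll open the gripper slowly and back straight up.

Request:
{"method": "move_arm", "body": {
  "increments": [
    {"xyz": [0,0,-0.4],"roll": 0,"grip": 0},
    {"xyz": [0,0,0],"roll": 0,"grip": 30},
    {"xyz": [0,0,0],"roll": 0,"grip": 60},
    {"xyz": [0,0,0],"roll": 0,"grip": 100},
    {"xyz": [0,0,0],"roll": 0,"grip": 100}
  ]
}}

```text
time_s: 21.18
position: [0.42, 0.2091, 0.024]
tcp_rot: [[0.207, 0.978, 0.0], [0.978, -0.207, 0.0], [0.0, 0.0, -1.0]]
force: [0.3, -0.1, -0.4]
opening: 0.44
grasp_force: 0.0
```

Request:
{"method": "move_arm", "body": {
  "increments": [
    {"xyz": [0,0,0],"roll": 0,"grip": 100},
    {"xyz": [0,0,0],"roll": 0,"grip": 100},
    {"xyz": [0,0,0],"roll": 0,"grip": 100},
    {"xyz": [0,0,0],"roll": 0,"grip": 100},
    {"xyz": [0,0,0],"roll": 0,"grip": 100}
  ]
}}

```text
time_s: 21.6
position: [0.4199, 0.2091, 0.0241]
tcp_rot: [[0.207, 0.978, 0.0], [0.978, -0.207, 0.0], [0.0, -0.0, -1.0]]
force: [0.0, -0.0, 0.3]
opening: 0.819
grasp_force: 0.0
```

Request:
{"method": "move_arm", "body": {
  "increments": [
    {"xyz": [0,0,-4],"roll": 0,"grip": 100},
    {"xyz": [0,0,-8],"roll": 0,"grip": 100},
    {"xyz": [0,0,-15],"roll": 0,"grip": 100},
    {"xyz": [0,0,-25],"roll": 0,"grip": 100},
    {"xyz": [0,0,-30],"roll": 0,"grip": 100}
  ]
}}

```text
time_s: 22.02
position: [0.4187, 0.2088, 0.1066]
tcp_rot: [[0.207, 0.978, -0.003], [0.978, -0.207, -0.001], [-0.001, -0.003, -1.0]]
force: [0.7, -0.1, -0.5]
opening: 0.996
grasp_force: 0.0
```

Request:
{"method": "move_arm", "body": {
  "increments": [
    {"xyz": [0,0,-30],"roll": 0,"grip": 100},
    {"xyz": [0,0,-30],"roll": 0,"grip": 100},
    {"xyz": [0,0,-20],"roll": 0,"grip": 100},
    {"xyz": [0,0,-10],"roll": 0,"grip": 100},
    {"xyz": [0,0,0],"roll": 0,"grip": 100}
  ]
}}

```text
time_s: 22.43
position: [0.4214, 0.2095, 0.1994]
tcp_rot: [[0.206, 0.978, 0.007], [0.978, -0.206, 0.002], [0.003, 0.006, -1.0]]
force: [0.9, 0.1, -0.3]
opening: 1.0
grasp_force: 0.0
```

```bash
python3 - <<'E'
from h import *
s,_=bot.capture("scene"); t,d=bot.capture("top"); q=cloud("top",d)
for r in bot.trace("bobbin_red","top"): print(r["conf"],np.argwhere(r["mask"]).mean(0),np.median(q[r["mask"]],0))
a=cv2.resize(s[170:300,200:360],(480,390),interpolation=cv2.INTER_CUBIC); b=cv2.resize(t[150:280,405:510],(315,390),interpolation=cv2.INTER_CUBIC)
save("pics/end.png",np.hstack([a,b])); print(bot.read_state()["time_s"])
E
```

```text
0.44 [198.5        466.13793103] [ 0.52058836 -0.40234889  0.01234335]
22.5833
```

View pics/end.png

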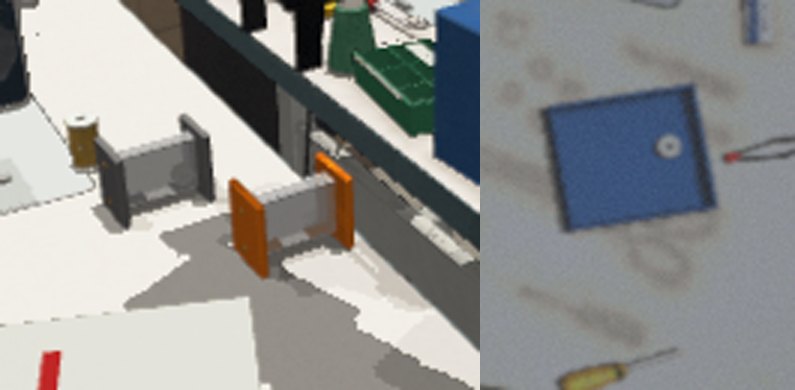

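The orange bank stands on its end plates, empty, around (295,215). The grey bank has not moved, and the bobbin lies in the tray at (668,147). I'll hand in now.

```bash
python3 -c "
from rig import bot
print(bot.hand_in())"
```

```text
the job is handed in; nothing more can be done
None
```

The job is handed in at about 22.6 s: the red bobbin is in the blue tray, the orange-ended bank stands empty back in its place, and the grey-ended bank was not touched.

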